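# Set and lock the telescopic pizza peel at its length mark

### The job

The telescopic pizza peel is parked on its rest with its blade in the oven mouth; its flip lever is open and the grip section has slid down to the end stop. Push the grip section up the pole until the rim of its nose meets the rubber marker ring and, while you hold it there against its own weight, squeeze the flip lever fully shut against the collar. Never let go once the lever starts to bite, finish still pinching the collar and the shut lever between the fingers, and leave the other things on the counter where they are.

Things in the scene. Friction and masses are not known exactly. Their poses are not given: they have to be found in the camera images.
- collar (a point): Black clamp collar of the sliding section: a block 28 mm across the pole, 50 mm along it, 34 mm high. Origin on the pole's axis midway along it; y runs up the pole (15 degrees from level) towards the oven, x is level, to the lever's side, z square to the pole, upwards. Faces: x = -14 mm (ribbed fixed cheek, away from the lever) and +14 mm, y = -25 and +25 mm, z = -16 and +18 mm.
- grip: The sliding section (collar, guard, nose, lever, wooden handgrip 30 mm thick, 164 mm long below the collar), 0.4 to 0.6 kg, travel 110 mm; origin at the centre of the nose rim, axes as the collar. With the lever open it slides back down to its end stop by itself, with about 1 N; it stands at the stop at the start. Its weight rests on the fingers to the very end.
- nose_rim (a point): Centre of the upper rim of the sliding section's round nose (29 mm across), on the pole's axis, 41 mm up the pole from the collar's origin; axes as the collar. This rim is to meet the marker ring.
- guard_face (a point): Middle of the lower face of the aluminium hand guard, on the pole's axis, 25 mm up the pole from the collar's origin: an upright plate 4 mm thick, 84 mm wide in x (42 mm each side of the pole), 50 mm high in z. Fingers set either side of the collar can push the section up the pole against this face. Axes as the collar.
- marker_ring (a point): Length mark: a black rubber ring (27 mm across, 4 mm wide) on the 20 mm aluminium pole, 45 to 95 mm up the pole from the nose rim at the start. The point lies on the pole's axis at the ring's lower edge, which faces the nose; y runs up the pole. The ring is only a mark: it does not stop the nose.
- flip_lever (a joint): Cam lever of the collar, rad: 0 = fully shut, upright along the collar's +x side; it opens by leaning outwards (0.42 to 0.55 at the start, 0.6 at most) and stays where it is left. Its pin runs along the pole at collar x = 18.5, z = -13 mm. From fixed cheek to the lever's outer face it measures 37 mm shut; open at 0.55 its top edge reaches x = 43 mm. Closing takes about 7 N at the pad.
- lever_pad (a point): Ribbed finger pad, the upper part of the steel flip lever: 8 mm thick, 38 mm along the pole, 20 mm high, level with the collar along the pole. Origin at its centre, 29 mm from the lever's pin (shut: collar x = 19, z = 16 mm; its top edge z = 26 mm); y runs up the pole, x out of its outer face.
- oven: Countertop pizza oven (400 x 400 mm, 325 mm high, mouth facing down the pole, flap folded down) with the beech peel rest, all fixed. Origin on the counter below the pole, y towards the oven; flap edge at y = 0.21 m, oven front 0.33 m. The rest: a 55 mm wide board 15 mm thick below the pole, notched posts 118 mm down and 168 mm up the pole from the nose rim at the start.
- ramekin: White ceramic ramekin, 76 mm across, 42 mm high, standing beside the pole on the lever side; origin under its centre. Leave alone.
- spice_jar: Glass spice jar with red twist cap, 46 mm across, 96 mm high, standing beside the pole on the side away from the lever; origin under its centre. Leave alone.
- rolling_pin: Short beech rolling pin, 42 mm thick, 278 mm long, lying at the back; origin under its middle. Leave alone.
- brush: Silicone pastry brush, 185 mm long, 16 mm high, lying beside the rolling pin; origin under the ferrule. Leave alone.
- dough_scraper: Steel dough scraper, 152 x 120 mm with a wooden handle 24 mm high, lying flat on the robot's near right; origin under its middle. Leave alone.
- pizza_wheel: Pizza cutting wheel lying flat, 190 mm long, 20 mm high, to the right of the grip's end; origin under its neck. Leave alone.
- steel_bowl: Small steel bowl, 120 mm across, 50 mm high, at the back; origin under its centre. Leave alone.

How it is judged:
By the outcome, as a careful person would: the job done as asked, in the order asked, and still so for the second after the job is handed in, while the arm keeps its last pose, push and grip.
It also fails if it takes over 38 s, if anything falls off the work surface, if the arm or the gripper's body presses on something with over 40 N, if the wrist force passes 120 N, or if a joint passes its speed limit or range.

### The arm

A 6-joint arm with a two-finger parallel gripper is mounted at the origin on the work surface. World frame = base frame: x ahead of the robot, y to its left, z up, the work surface at z = 0. Lengths are in m, angles in degrees, forces in N, time in s.
With the tool pointing down it reaches from about 0.3 to 0.775 m from the base axis. Payload 14.6 kg.
Tool frame: the origin (TCP) lies midway between the tips of the shut fingers; the grasp point (between the pads) lies manip.grip_depth behind it (manip.grip_depth is the distance from the TCP to the grasp point, in m); y points along the fingers, z is the direction in which the jaws open and shut, and the axes are right-handed (so a half turn about y gives the same grasp; the last joint's range is limited). The gripper opens to 85 mm and grips with 20 to 120 N. Pads are 22 mm wide; open, the fingers measure 114 mm over their backs; the gripper's body (76 mm by 85 mm) begins 54 mm behind the grasp point. The pads swing forward as they close: fully open they stand 13 mm farther back than shut.
Start: joints at [70.21, 17.183, 87.147, -0, 75.671, -3.816], TCP at [0.151, 0.529, 0.231] pointing down, gripper open.
Joint ranges: [-173.82, 173.82], [-45.26, 126.66], [13.44, 144.39], [-59.66, 239.66], [0, 175.72], [-146.38, 146.38]. Speed limits (degrees/s): [127.2, 127.2, 147.25, 180, 180, 180].

### API

Orientations are given as [roll, pitch, yaw] about the fixed x, y, z axes, in that order (R = Rz(yaw) Ry(pitch) Rx(roll)).
In Python, from plant import manip gives the robot as it stands.
- The arm moves only by the shell command python3 -m jog 'ROWS' [FORCE]. ROWS is JSON, one flat list of numbers, 7 for each row, row after row: the shift along the tool's x, y, z in units of 0.025 m (1.0 is 0.025 m), then the turn, a rotation vector about the tool's x, y, z in units of 0.1 rad (1.0 is 0.1 rad), then the opening, from -1 (shut) to 1 (fully open), so that 0 is half open. A call has exactly 8 rows; each row shifts and turns the commanded pose from where the row before left it, along the tool's axes as they then stand; what a row does not reach is not made up. A row lasts 1/12 s, in which the tool goes at most 41.7 mm and 7.16 degrees, less where a joint would pass 70% of its speed; a pose out of reach is approached as far as the arm can. A call with a number of a shift or a turn outside -1 to 1 is refused whole. A call with a gripper value outside its range is refused whole. The fingers move at their own pace and stop on an object; FORCE is the grip in N (left out, the last holds). Time passes only in rows, so rows that do not move let the fingers close, or fill a call up. It gives the time, the measured TCP pose, the force and the opening at its end, in the units of the state.
- manip.sense(): the state, without advancing time (a new reading comes with each control period).
- manip.grab_frame(name): name is "scene" or "top" or "wrist"; returns (picture, depth): 384x512x3 uint8, red, green, blue; 384x512 float32, m along the optical axis (not along the pixel's ray), 0 where there is no reading.
- manip.camera_info(name): a dict with "mtx" (3x3 intrinsics, pixels), "R" (3x3) and "t" (3): a world point X has camera coordinates R X + t; the wrist camera has in their place "tool_from_camera" (4x4, takes a point from camera to tool coordinates, whose origin is the TCP and whose axes are the tool frame's). Camera axes: x right, y down, z forward; pixel columns grow to the right and rows downward; lengths in m; the calibration is good to about 2 mm. A picture is of the moment at which its call begins: read the wrist's pose just before it. camera_info takes no time and is no camera call.
- manip.hand_in(): hands the job in, once; it reports no verdict.
Trained networks look in the newest picture that a camera, given by its name, has taken for a name from the list of things; names that differ only in an ending like _2 or _b are one class to them, and where a whole thing is asked for, a point or a joint stands for the part that bears it (a point fixed in the world has none). Each returns a list of dicts, best first, with "p" (0 to 1); they miss things now and then, are a little off and sometimes report something else, mostly with a low value. They report only what shows in the picture. A call takes as long as a camera call.
- manip.recognise(camera, label): "at" ([x, y, z] in m, in world coordinates, good to about 4 mm: the middle of the surface that is visible of it).
- manip.regions_of(camera, label): "region" (384x512 bool, what is visible of it).
The state is a dict: "time": time; "joint_positions": joint angles; "dq": joint speeds; "joint_torque": joint torques, N m; "position": TCP position; "eef_rot": TCP orientation; "force": force on the tool from outside, world axes, zero at the start; "moment": the same for the moment, N m; "finger_gap": finger opening in m.
Only numpy, scipy, OpenCV 4.12 (cv2) and the standard library are available. Lean on these libraries where they do the work, as an engineer would, in place of code of your own. Each camera call takes 0.05 s, during which the arm holds its last target.

## Working session

There is one attempt and no reset: what is moved stays moved. The work goes in short steps, Python scripts to look and compute and a shell command to move; the robot and the scene stay as the last step left them, time stands still between calls to the robot, and variables do not carry over. Pictures are saved under pics/ and viewed, and the job is handed in when it is done.

```bash
ls; mkdir -p pics
python3 - <<'E'
from plant import manip
import cv2,numpy as np
s=manip.sense();print(s, manip.grip_depth)
for n in("scene","top","wrist"):
    p,d=manip.grab_frame(n);cv2.imwrite(f"pics/{n}0.png",p[:,:,::-1]);np.save(f"pics/{n}0.npy",d)
    c=manip.camera_info(n);print(n,c)
    for l in("collar","nose_rim","guard_face","marker_ring","lever_pad","flip_lever","grip","oven","ramekin","spice_jar"):
        try:
            print(l,[(np.round(r["at"],4),round(r["p"],2)) for r in manip.recognise(n,l)[:2]])
        except Exception as e: print(l,e)
E
```

```text
pics
{'time': 0.0, 'joint_positions': array([ 7.02103016e+01,  1.72145631e+01,  8.71817759e+01, -4.90912710e-04,
        7.56713630e+01, -3.81629418e+00]), 'dq': array([ 0.0949006 , -0.0237461 , -0.03378577,  0.04448977, -0.01913578,
       -0.07497195]), 'joint_torque': array([-1.77744761e-03, -5.43507957e+01, -3.61778319e+01, -1.29437922e-04,
        4.08742460e-03, -1.05435404e-05]), 'position': array([0.15127933, 0.5285278 , 0.23072063]), 'eef_rot': array([-9.00675835e+01,  4.03163934e-03, -1.59732848e+01]), 'force': array([-0.10714202, -0.00180178,  0.30241056]), 'moment': array([-0.00055465,  0.01657   , -0.05061806]), 'finger_gap': 0.0854905520018295} 0.0187
scene {'mtx': array([[348.25931482,   0.        , 253.89604772],
       [  0.        , 348.25931482, 185.52826061],
       [  0.        ,   0.        ,   1.        ]]), 'R': array([[-0.52300411,  0.85222932, -0.0131103 ],
       [ 0.70204952,  0.4220162 , -0.57361031],
       [-0.48331477, -0.30920463, -0.8190234 ]]), 't': array([ 0.44676289, -0.21528209,  1.28554789])}
collar [(array([ 0.5205, -0.2019,  0.1067]), 0.68)]
n
[... 1466 characters left out ...]
98]), 0.55)]
wrist {'mtx': array([[268.83788194,   0.        , 256.57735152],
       [  0.        , 268.83788194, 191.24581945],
       [  0.        ,   0.        ,   1.        ]]), 'tool_from_camera': array([[ 4.27662961e-06,  9.54709808e-01,  2.97538538e-01,
        -7.50943317e-02],
       [ 2.26140954e-04, -2.97538532e-01,  9.54709784e-01,
        -1.42918786e-01],
       [ 9.99999974e-01,  6.32027087e-05, -2.17171449e-04,
        -5.21675845e-04],
       [ 0.00000000e+00,  0.00000000e+00,  0.00000000e+00,
         1.00000000e+00]])}
collar []
nose_rim []
guard_face []
marker_ring []
lever_pad []
flip_lever []
grip []
oven [(array([0.4486, 0.6466, 0.1172]), 0.95)]
ramekin []
spice_jar []
```

View pics/scene0.png

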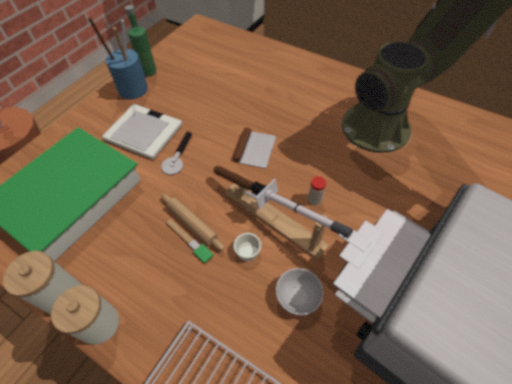

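View pics/top0.png

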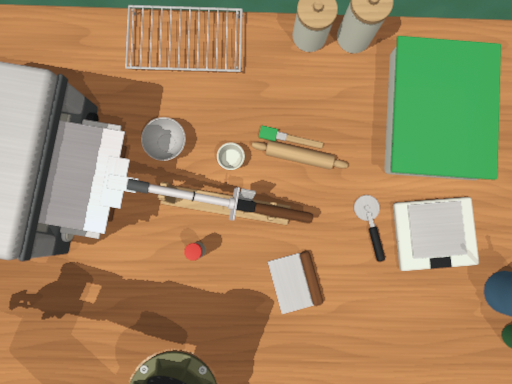

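The scene view shows the pole from the grip end (225,170) to the oven at (350,230), with the guard at (265,195). The top view shows the guard at about (237,205), the lever at (248,195) and the marker at about (193,196). Next I'll measure the pole more closely.

Run:
```python
import cv2,numpy as np
for n,(x0,y0,w,h) in {"top":(115,160,220,80),"scene":(205,150,160,110)}.items():
    p=cv2.imread(f"pics/{n}0.png")[y0:y0+h,x0:x0+w]
    f=min(800//w,600//h)
    cv2.imwrite(f"pics/{n}0z.png",cv2.resize(p,None,fx=f,fy=f,interpolation=cv2.INTER_CUBIC)); print(n,f)
from plant import manip
c=manip.camera_info("top");d=np.load("pics/top0.npy");K,R,t=c["mtx"],c["R"],c["t"]
def w(u,v,z): return R.T@(z*np.array([(u-K[0,2])/K[0,0],(v-K[1,2])/K[1,1],1])-t)
for u in range(130,320,6):
    best=None
    # highest pixel along column near pole
    v0=183+(u-130)*0.178
    c_=[(w(u,v,d[v,u])) for v in range(int(v0)-9,int(v0)+10) if d[v,u]>0]
    c_=np.array(c_); 
    i=c_[:,2].argmax(); z=c_[:,2].max(); m=c_[c_[:,2]>z-.008].mean(0)
    print(u,np.round(c_[i],4),np.round(m,4))
```

```text
top 3
scene 5
130 [0.5578 0.0825 0.1919] [0.5618 0.0838 0.1883]
136 [0.5516 0.0696 0.1871] [0.5576 0.0703 0.1857]
142 [0.5593 0.0565 0.1847] [0.556  0.0573 0.1815]
148 [0.5553 0.0433 0.1804] [0.5557 0.0444 0.1763]
154 [0.5515 0.0307 0.1733] [0.5519 0.0316 0.1696]
160 [0.5521 0.0171 0.1703] [0.5488 0.0177 0.1673]
166 [0.548  0.0034 0.1665] [0.5483 0.0041 0.1633]
172 [ 0.5462 -0.0103  0.1627] [ 0.5453 -0.0098  0.1597]
178 [ 0.5395 -0.0246  0.1603] [ 0.5446 -0.0238  0.157 ]
184 [ 0.5402 -0.0382  0.1548] [ 0.5417 -0.0376  0.1517]
190 [ 0.5359 -0.0525  0.1523] [ 0.5398 -0.0519  0.1491]
196 [ 0.5416 -0.0662  0.1467] [ 0.5381 -0.0659  0.1434]
202 [ 0.5347 -0.0809  0.1445] [ 0.5372 -0.0803  0.1399]
208 [ 0.533  -0.095   0.1378] [ 0.532  -0.0947  0.1346]
214 [ 0.5361 -0.1095  0.1345] [ 0.53   -0.1094  0.1318]
220 [ 0.5341 -0.1243  0.1317] [ 0.5293 -0.1242  0.129 ]
226 [ 0.5298 -0.1391  0.1272] [ 0.5262 -0.139   0.1243]
232 [ 0.5324 -0.1542  0.13  ] [ 0.5249 -0.1542  0.1256]
238 [ 0.55   -0.169   0.1336] [ 0.526  -0.1694  0.1284]
244 [ 0.5207 -0.1845  0.1266] [ 0.5199 -0.1845  0.1228]
250 [ 0.529  -0.1994  0.1206] [ 0.52   -0.1996  0.1181]
256 [ 0.5121 -0.2151  0.1119] [ 0.5161 -0.215   0.109 ]
262 [ 0.51   -0.2305  0.1077] [ 0.5141 -0.2305  0.104 ]
268 [ 0.508  -0.2461  0.1041] [ 0.5134 -0.2462  0.0994]
274 [ 0.5137 -0.2616  0.1006] [ 0.5087 -0.262   0.0962]
280 [ 0.5039 -0.2777  0.0952] [ 0.5066 -0.2779  0.0921]
286 [ 0.5018 -0.2936  0.092 ] [ 0.5032 -0.2939  0.0883]
292 [ 0.4971 -0.3099  0.0867] [ 0.5024 -0.31    0.0846]
298 [ 0.5002 -0.3261  0.0818] [ 0.5004 -0.3265  0.0788]
304 [ 0.5008 -0.3425  0.0771] [ 0.4969 -0.343   0.0742]
310 [ 0.4986 -0.3591  0.0726] [ 0.4948 -0.3598  0.0683]
316 [ 0.4961 -0.3864  0.0029] [ 5.019e-01 -3.868e-01 -3.000e-04]
```

View pics/top0z.png

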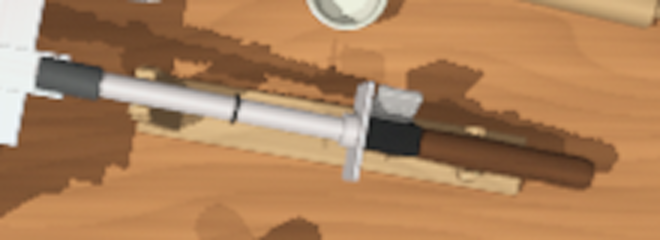

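View pics/scene0z.png

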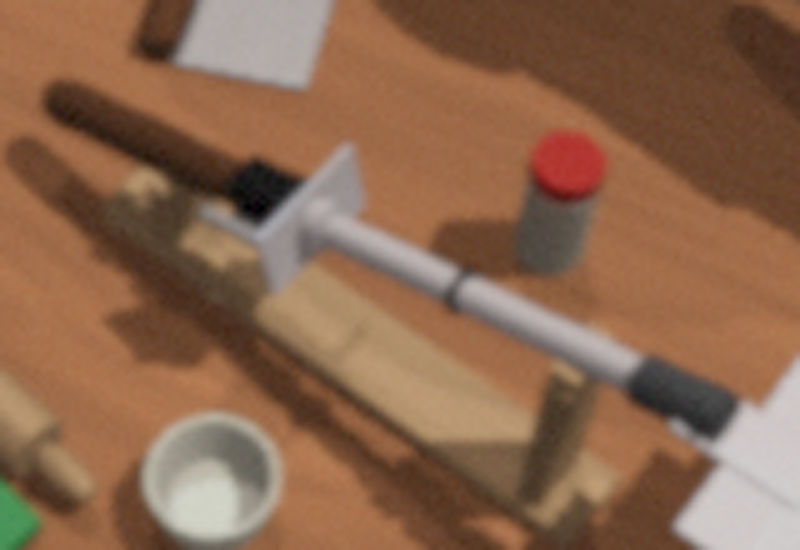

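```bash
cat > h.py <<'E'
import numpy as np
from scipy.spatial.transform import Rotation as Ro
U=lambda yaw:None
def frame(yaw=8.4,pitch=15.0):
    a,b=np.radians([yaw,pitch])
    cy=np.array([np.sin(a)*np.cos(b),np.cos(a)*np.cos(b),np.sin(b)])
    cx=np.array([np.cos(a),-np.sin(a),0]);return cx,cy,np.cross(cx,cy)
def toolR(yaw=8.4,pitch=15.0):
    cx,cy,cz=frame(yaw,pitch);return np.c_[-cy,-cz,cx]
def pose(s):
    return np.array(s["position"]),Ro.from_euler("xyz",s["eef_rot"],degrees=True).as_matrix()
def rows(p,R,pt,Rt,n):
    """n rows: even steps, rounded"""
    out=[]
    for k in range(n,0,-1):
        dp=R.T@(pt-p)/k/0.025; dr=Ro.from_matrix(R.T@Rt).as_rotvec()/k/0.1
        r=np.round(np.r_[dp,dr],2); out.append(r)
        p=p+R@r[:3]*.025; R=R@Ro.from_rotvec(r[3:]*.1).as_matrix()
    return out,p,R
E
python3 - <<'E'
from plant import manip
from h import *
p,R=pose(manip.sense()); cx,cy,cz=frame()
col=np.array([.520,-.186,.1024])
Rt=toolR()
W=[(np.array([.27,.26,.27]),R@Ro.from_rotvec([0,.5,0]).as_matrix(),12),
   (np.array([.43,-.0,.27]),R@Ro.from_rotvec([0,1.1,0]).as_matrix(),12),
   (col+.0045*cx+.005*cy+.09*cz,Rt,16)]
for pt,r,n in W:
    o,p,R=rows(p,R,pt,r,n); 
    for q in o: print(list(map(float,q)))
    print(p, R.T@cx)
E
```

```text
[0.63, -0.13, -0.75, 0.0, 0.42, -0.0]
[0.66, -0.13, -0.73, 0.0, 0.42, -0.0]
[0.69, -0.13, -0.7, 0.0, 0.42, -0.0]
[0.72, -0.13, -0.67, 0.0, 0.42, -0.0]
[0.74, -0.13, -0.64, 0.0, 0.42, -0.0]
[0.77, -0.13, -0.6, 0.0, 0.41, -0.0]
[0.79, -0.13, -0.57, 0.0, 0.42, -0.0]
[0.82, -0.13, -0.54, 0.0, 0.41, -0.0]
[0.84, -0.13, -0.51, 0.0, 0.42, -0.0]
[0.86, -0.13, -0.47, 0.0, 0.41, -0.0]
[0.87, -0.12, -0.43, 0.0, 0.42, -0.0]
[0.89, -0.13, -0.4, 0.0, 0.41, -0.0]
[0.26989334 0.25999407 0.27001869] [ 8.06722372e-01 -1.88861492e-05  5.90930633e-01]
[0.99, 0.0, -0.24, 0.0, 0.5, -0.0]
[1.0, 0.0, -0.19, 0.0, 0.5, -0.0]
[1.01, 0.0, -0.14, 0.0, 0.5, -0.0]
[1.01, 0.0, -0.09, 0.0, 0.5, -0.0]
[1.02, 0.0, -0.04, 0.0, 0.5, -0.0]
[1.02, 0.0, 0.01, 0.0, 0.5, -0.0]
[1.02, 0.0, 0.06, 0.0, 0.5, -0.0]
[1.01, 0.0, 0.11, 0.0, 0.5, -0.0]
[1.0, 0.0, 0.16, 0.0, 0.5, -0.0]
[1.0, 0.0, 0.21, 0.0, 0.5, -0.0]
[0.98, 0.0, 0.26, 0.0, 0.5, -0.0]
[0.97, 0.0, 0.31, 0.0, 0.5, -0.0]
[ 4.30029203e-01 -4.18614238e-05  2.70012975e-01] [ 3.32152171e-01 -1.88861492e-05  9.43225813e-01]
[0.55, 0.2, 0.13, 0.03, 0.21, 0.16]
[0.55, 0.19, 0.14, 0.03, 0.21, 0.16]
[0.55, 0.18, 0.15, 0.03, 0.21, 0.16]
[0.55, 0.17, 0.16, 0.03, 0.21, 0.16]
[0.54, 0.17, 0.17, 0.03, 0.21, 0.16]
[0.54, 0.16, 0.18, 0.03, 0.21, 0.16]
[0.54, 0.15, 0.19, 0.03, 0.21, 0.16]
[0.54, 0.14, 0.2, 0.03, 0.21, 0.16]
[0.54, 0.13, 0.22, 0.03, 0.21, 0.16]
[0.54, 0.12, 0.23, 0.02, 0.21, 0.16]
[0.53, 0.12, 0.24, 0.03, 0.21, 0.16]
[0.53, 0.11, 0.25, 0.02, 0.21, 0.17]
[0.53, 0.1, 0.26, 0.03, 0.21, 0.16]
[0.52, 0.09, 0.27, 0.02, 0.21, 0.17]
[0.52, 0.09, 0.27, 0.03, 0.21, 0.16]
[0.51, 0.08, 0.29, 0.02, 0.22, 0.17]
[ 0.52182049 -0.20482825  0.19053464] [-4.16689837e-05 -1.16896389e-04  9.99999992e-01]
```

```bash
python3 -m jog '[0.63,-0.13,-0.75,0,0.42,0,1, 0.66,-0.13,-0.73,0,0.42,0,1, 0.69,-0.13,-0.7,0,0.42,0,1, 0.72,-0.13,-0.67,0,0.42,0,1, 0.74,-0.13,-0.64,0,0.42,0,1, 0.77,-0.13,-0.6,0,0.42,0,1, 0.79,-0.13,-0.57,0,0.42,0,1, 0.82,-0.13,-0.54,0,0.42,0,1]'
python3 -m jog '[0.84,-0.13,-0.51,0,0.42,0,1, 0.86,-0.13,-0.47,0,0.42,0,1, 0.87,-0.13,-0.43,0,0.42,0,1, 0.89,-0.13,-0.4,0,0.42,0,1, 0.99,0,-0.24,0,0.5,0,1, 1,0,-0.19,0,0.5,0,1, 1,0,-0.14,0,0.5,0,1, 1,0,-0.09,0,0.5,0,1]'
python3 -m jog '[1,0,-0.04,0,0.5,0,1, 1,0,0.01,0,0.5,0,1, 1,0,0.06,0,0.5,0,1, 1,0,0.11,0,0.5,0,1, 1,0,0.16,0,0.5,0,1, 1,0,0.21,0,0.5,0,1, 0.98,0,0.26,0,0.5,0,1, 0.97,0,0.31,0,0.5,0,1]'
```

```text
time: 2.32
position: [0.2308, 0.3484, 0.2575]
eef_rot: [-90.0, -0.0, -35.3]
force: [1.0, -0.1, 0.2]
finger_gap: 0.0854
time: 2.98
position: [0.3229, 0.1724, 0.2705]
eef_rot: [-90.0, -0.0, -56.4]
force: [-0.0, 1.0, -0.7]
finger_gap: 0.0855
time: 3.65
position: [0.428, -0.0002, 0.2704]
eef_rot: [-90.0, -0.0, -79.4]
force: [0.6, 0.5, 0.1]
finger_gap: 0.0853
```

Run:
```python
from plant import manip
from h import *
p,R=pose(manip.sense()); cx,cy,cz=frame();print(manip.sense()["time"],p)
col=np.array([.520,-.186,.1024])
o,p,R=rows(p,R,col+.0045*cx+.005*cy+.09*cz,toolR(),16)
for q in o: print(list(map(float,q)))
```

```text
3.65 [ 4.28017010e-01 -1.54485311e-04  2.70406298e-01]
[0.55, 0.2, 0.14, 0.03, 0.21, 0.16]
[0.55, 0.19, 0.15, 0.03, 0.21, 0.16]
[0.55, 0.18, 0.16, 0.03, 0.21, 0.16]
[0.54, 0.17, 0.17, 0.03, 0.21, 0.16]
[0.54, 0.17, 0.18, 0.03, 0.21, 0.16]
[0.54, 0.16, 0.19, 0.03, 0.2, 0.16]
[0.54, 0.15, 0.2, 0.02, 0.21, 0.16]
[0.54, 0.14, 0.21, 0.03, 0.2, 0.16]
[0.54, 0.13, 0.22, 0.02, 0.21, 0.16]
[0.54, 0.13, 0.23, 0.03, 0.2, 0.16]
[0.53, 0.12, 0.24, 0.02, 0.21, 0.17]
[0.53, 0.11, 0.25, 0.03, 0.2, 0.16]
[0.53, 0.1, 0.27, 0.02, 0.21, 0.17]
[0.52, 0.1, 0.28, 0.03, 0.2, 0.16]
[0.52, 0.09, 0.28, 0.02, 0.21, 0.17]
[0.51, 0.07, 0.3, 0.03, 0.2, 0.16]
```

```bash
python3 -m jog '[0.55,0.2,0.14,0.03,0.21,0.16,1, 0.55,0.19,0.15,0.03,0.21,0.16,1, 0.55,0.18,0.16,0.03,0.21,0.16,1, 0.54,0.17,0.17,0.03,0.21,0.16,1, 0.54,0.17,0.18,0.03,0.21,0.16,1, 0.54,0.16,0.19,0.03,0.2,0.16,1, 0.54,0.15,0.2,0.02,0.21,0.16,1, 0.54,0.14,0.21,0.03,0.2,0.16,1]'
python3 -m jog '[0.54,0.13,0.22,0.02,0.21,0.16,1, 0.54,0.13,0.23,0.03,0.2,0.16,1, 0.53,0.12,0.24,0.02,0.21,0.17,1, 0.53,0.11,0.25,0.03,0.2,0.16,1, 0.53,0.1,0.27,0.02,0.21,0.17,1, 0.52,0.1,0.28,0.03,0.2,0.16,1, 0.52,0.09,0.28,0.02,0.21,0.17,1, 0.51,0.07,0.3,0.03,0.2,0.16,1]'
python3 - <<'E'
from plant import manip
from h import *
import cv2
s=manip.sense();p,R=pose(s);print(p,R.T@frame()[0],s["time"])
im,d=manip.grab_frame("wrist");cv2.imwrite("pics/w1.png",cv2.resize(im[:,:,::-1],None,fx=1.5,fy=1.5));np.savez("pics/w1.npz",d=d,p=p,R=R,im=im)
for l in("collar","nose_rim","guard_face","marker_ring","lever_pad"):
    print(l,[(np.round(r["at"],4),round(r["p"],2)) for r in manip.recognise("wrist",l)[:2]])
E
```

```text
time: 4.32
position: [0.4751, -0.1017, 0.2303]
eef_rot: [-89.3, 7.5, -88.8]
force: [0.3, -0.3, -0.0]
finger_gap: 0.0853
time: 4.98
position: [0.5221, -0.2041, 0.1902]
eef_rot: [-90.0, 15.0, -98.3]
force: [-0.4, 0.6, 0.5]
finger_gap: 0.0854
[ 0.522053   -0.20411256  0.19017267] [ 1.77433293e-03 -5.64269525e-04  9.99998267e-01] 4.9833
collar [(array([ 0.5176, -0.1884,  0.1171]), 0.59)]
nose_rim [(array([ 0.519 , -0.1955,  0.1211]), 0.97)]
guard_face [(array([ 0.7294, -0.266 ,  0.0082]), 0.68), (array([ 0.5198, -0.1935,  0.115 ]), 0.58)]
marker_ring [(array([ 0.5412, -0.0573,  0.152 ]), 0.84), (array([ 0.7275, -0.2679,  0.0104]), 0.19)]
lever_pad [(array([ 0.5507, -0.1869,  0.117 ]), 0.75)]
```

View pics/w1.png

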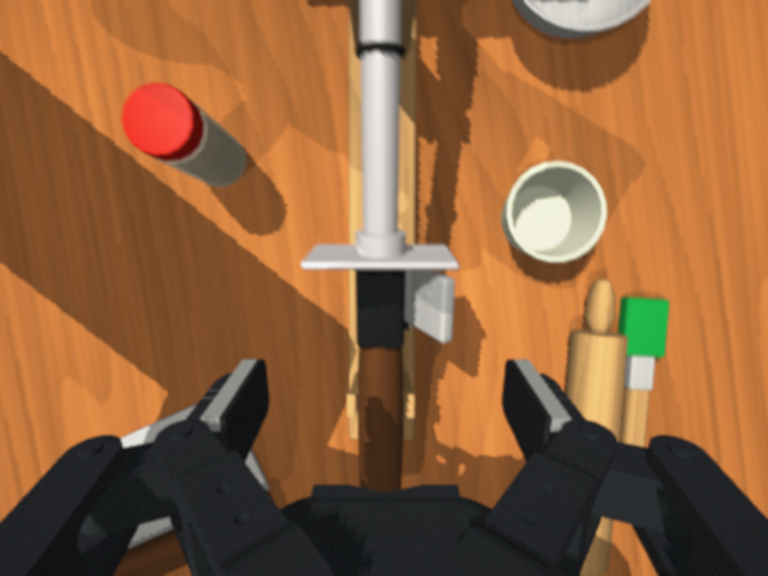

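The wrist view shows the pole along column 254 (native pixels), the ring at row ~32, the nose rim at row ~155, the guard at rows 163–178 and the open lever at (290,205). Now I'll fit the axis and measure along it.

```bash
cat > m.py <<'E'
import numpy as np
from scipy.optimize import least_squares
from plant import manip
from h import *
C=manip.camera_info("wrist");K=C["mtx"];T=C["tool_from_camera"]
def cloud(d,p,R):
    v,u=np.mgrid[:384,:512];x=np.stack([(u-K[0,2])/K[0,0]*d,(v-K[1,2])/K[1,1]*d,d],-1)
    x=x@T[:3,:3].T+T[:3,3]; return x@R.T+p
def proj(X,p,R):
    x=(X-p)@R; x=(x-T[:3,3])@T[:3,:3]; return K[0,0]*x[...,0]/x[...,2]+K[0,2],K[1,1]*x[...,1]/x[...,2]+K[1,2]
E
python3 - <<'E'
from m import *
import cv2
z=np.load("pics/w1.npz");d,p,R,im=z["d"],z["p"],z["R"],z["im"]
X=cloud(d,p,R)
S=X[45:145,236:275].reshape(-1,3);cx,cy,cz=frame()
o=np.array([.5335,-.0945,.127]);L=(S-o)
S=S[(L@cz>0.001)&(np.abs(L@cx)<.013)];print(len(S))
def f(q):
    a=frame(8.4+q[2],15+q[3]);l=S-o-q[0]*a[0]-q[1]*a[2];return np.hypot(l@a[0],l@a[2])-.010
r=least_squares(f,[0,0,0,0],loss="soft_l1",f_scale=.001);print(r.x*[1e3,1e3,1,1],np.std(f(r.x)))
a=frame(8.4+r.x[2],15+r.x[3]);o2=o+r.x[0]*a[0]+r.x[1]*a[2]
np.savez("axis.npz",o=o2,yaw=8.4+r.x[2],pitch=15+r.x[3])
# profile of brightness / height along the axis
s=np.arange(-.13,.07,.001)
for rad,lab in((.010,"pole"),(.0145,"nose"),(.0135,"ring")):
    P=o2+s[:,None]*a[1]+rad*a[2];u,v=proj(P,p,R)
    g=cv2.remap(im.mean(2).astype(np.float32),u.astype(np.float32).reshape(1,-1),v.astype(np.float32).reshape(1,-1),cv2.INTER_LINEAR)[0]
    print(lab);
    for i in range(len(s)):
        if -.075<s[i]<-.035 or .02<s[i]<.055: print(round(s[i]*1e3),round(float(v[i]),1),int(g[i]),end=" | ")
    print()
# height profile
u0=254
for v in range(20,240,4):
    l=X[v,250:258].mean(0)-o2;print(v,np.round([l@a[0]*1e3,l@a[1]*1e3,l@a[2]*1e3],1),end=";")
E
```

```text
2470
[ 1.70393136  1.89216318  0.01178369 -0.03255015] 0.013315252521755203
pole
-75 181.9 21 | -74 180.8 42 | -73 179.6 92 | -72 178.5 155 | -71 177.4 209 | -70 176.2 230 | -69 175.1 224 | -68 173.9 201 | -67 172.8 191 | -66 171.6 202 | -65 170.4 215 | -64 169.3 221 | -63 168.1 221 | -62 166.9 222 | -61 165.7 221 | -60 164.6 221 | -59 163.4 221 | -58 162.2 222 | -57 161.0 220 | -56 159.8 221 | -55 158.6 218 | -54 157.4 214 | -53 156.2 213 | -52 155.0 215 | -51 153.8 220 | -50 152.6 221 | -49 151.4 222 | -48 150.2 221 | -47 149.0 221 | -46 147.7 222 | -45 146.5 222 | -44 145.3 222 | -43 144.0 222 | -42 142.8 222 | -41 141.6 222 | -40 140.3 222 | -39 139.1 222 | -38 137.8 223 | -37 136.6 223 | -36 135.3 223 | 20 59.0 232 | 21 57.5 232 | 22 56.0 233 | 23 54.5 232 | 24 53.0 233 | 25 51.5 233 | 26 50.0 234 | 27 48.5 234 | 28 47.0 234 | 29 45.5 234 | 30 44.0 234 | 31 42.5 235 | 32 40.9 234 | 33 39.4 235 | 34 37.9 235 | 35 36.3 232 | 36 34.8 202 | 37 33.2 134 | 38 31.7 59 | 39 30.1 34 | 40 28.6 98 | 41 27.0 180 | 42 25.4 225 | 43 23.8 236 | 44 22.2 236 | 45 20.7 236 | 46 19.1 236 | 47 17.5
[... 2900 characters left out ...]
.1   9.7];128 [  1.2 -30.2   9.9];132 [  1.2 -33.4  10.1];136 [  1.2 -36.6   9.6];140 [  1.2 -39.7   9.9];144 [  1.2 -43.    9.7];148 [  1.2 -46.2   9.9];152 [  1.2 -49.6   9.6];156 [  1.2 -52.3  13.1];160 [  1.2 -55.3  14.5];164 [  1.2 -58.6  14.4];168 [  1.2 -62.   14.3];172 [  1.3 -64.3  18.6];176 [  1.3 -66.1  25. ];180 [  1.3 -71.2  17.9];184 [  1.4 -67.1  44.7];188 [  1.2 -78.   18.1];192 [  1.2 -81.5  17.9];196 [  1.2 -85.   17.9];200 [  1.2 -88.5  17.8];204 [  1.2 -92.2  17.7];208 [  1.2 -95.5  18.3];212 [  1.2 -99.2  18.2];216 [   1.2 -103.    17.9];220 [   1.2 -106.7   17.7];224 [   1.2 -110.3   18.1];228 [   1.2 -114.1   18.2];232 [   1.1 -120.5   12.8];236 [   1.1 -124.1   13.3];
```

Run:
```python
from m import *
z=np.load("pics/w1.npz");d,p,R,im=z["d"],z["p"],z["R"],z["im"]
X=cloud(d,p,R);ax=np.load("axis.npz");o=ax["o"];q=np.zeros(4)
for it in range(4):
    a=frame(ax["yaw"]+q[2],ax["pitch"]+q[3]);oo=o+q[0]*a[0]+q[1]*a[2]
    S=X[45:145,230:280].reshape(-1,3);l=S-oo;S=S[(np.hypot(l@a[0],l@a[2])<.012)&(np.abs(l@a[0])<.0085)]
    def f(q):
        a=frame(ax["yaw"]+q[2],ax["pitch"]+q[3]);l=S-o-q[0]*a[0]-q[1]*a[2];return np.hypot(l@a[0],l@a[2])-.010
    q=least_squares(f,q,loss="soft_l1",f_scale=.001).x;print(len(S),q*[1e3,1e3,1,1],np.std(f(q)))
a=frame(ax["yaw"]+q[2],ax["pitch"]+q[3]);oo=o+q[0]*a[0]+q[1]*a[2]
for s in(-.04,0,.03):print("axis px",proj(oo+s*a[1]+.01*a[2],p,R))
for v in(60,90,120):
    row=im[v].mean(1);print(v,row[230:280].astype(int))
np.savez("axis2.npz",o=oo,yaw=ax["yaw"]+q[2],pitch=ax["pitch"]+q[3])
nose=oo-.0518*a[1];col=nose-.041*a[1];print("collar",col,"nose",nose,"yaw",ax["yaw"]+q[2],ax["pitch"]+q[3])
L=(X-col)@np.array(a).T*1e3
M=(L[...,1]>-19)&(L[...,1]<19)&(L[...,0]>22)&(L[...,0]<50)&(L[...,2]>-15)&(L[...,2]<35)
print(M.sum());Q=L[M];print(Q.min(0),Q.max(0),np.percentile(Q,[2,98],axis=0))
for x in range(22,46,2):
    k=np.abs(Q[:,0]-x)<1
    if k.any():print(x,np.round(np.median(Q[k],0),1),k.sum())
```

```text
2145 [ 0.00104618 -0.00863944 -0.01271231  0.01040391] 0.0005897757237184776
2144 [ 0.00101176 -0.0096794  -0.01283734  0.00710688] 0.0005883176192412726
2144 [ 0.00101175 -0.00967941 -0.01283744  0.0071068 ] 0.0005883176192950962
2144 [ 0.00101175 -0.00967941 -0.01283744  0.0071068 ] 0.0005883176192950962
axis px (np.float64(252.02596766553646), np.float64(140.32088846425296))
axis px (np.float64(251.8512352777035), np.float64(87.65303339815729))
axis px (np.float64(251.7063999337786), np.float64(43.99674851080732))
60 [119 118 124 136 145 149 152 155 158 163 170 177 186 195 203 209 214 218
 222 228 231 233 232 229 224 218 208 198 189 180 171 163 152 141 126 110
  98  91  86  86  85  88  86  88  89  84  80  74  68  68]
90 [129 127 135 146 156 161 159 158 154 153 155 168 182 194 203 211 213 217
 221 223 227 228 228 226 222 216 208 199 191 181 172 162 150 136 126 130
 142 153 156 154 155 158 162 166 165 149 120  87  74  75]
120 [151 150 157 173 182 186 185 183 179 177 177 180 183 192 201 208 214 217
 219 222 223 225 225 224 220 214 206 198 189 181 170 160 148 134 125 136
 151 160 161 155 150 149 155 162 160 143 111  78  68  86]
collar [ 0.52202097 -0.18391746  0.10484002] nose [ 0.52780626 -0.14473459  0.11543401] yaw 8.398946247064405 14.97455664746375
1044
[ 22.00364458 -18.95853861  -3.86750625] [41.22460567 18.94787333 22.71636914] [[ 22.39852949 -17.69172671  -1.44163166]
 [ 40.48872235  18.45856664  22.26612157]]
22 [22.5  5.1 -1.3] 49
24 [24.1 -0.8  1.5] 99
26 [26.   2.5  5.8] 117
28 [28.1  2.3 10.1] 114
30 [30.   1.8 13.6] 121
32 [32.   1.3 17.1] 126
34 [34.   2.  20.3] 129
36 [36.   2.6 21.4] 104
38 [38.   1.5 20.9] 99
40 [39.9 -0.1 19.7] 81
42 [41.1  0.9 18.1] 5
```

Run:
```python
from m import *
A=np.load("axis2.npz");cx,cy,cz=frame(A["yaw"],A["pitch"]);nose=A["o"]-.0518*cy;col=nose-.041*cy
p,R=pose(manip.sense())
print(np.array([cx,cy,cz])@(p-col)*1e3)
o,p,R=rows(p,R,col+.006*cx+.003*cy-.006*cz,toolR(A["yaw"],A["pitch"]),6)
for q in o: print(list(map(float,q)))
```

```text
[ 2.52230726  4.07132138 87.98375816]
[0.01, 0.63, 0.02, 0.0, 0.01, 0.0]
[0.01, 0.63, 0.02, 0.0, 0.01, 0.0]
[0.01, 0.62, 0.03, 0.0, 0.0, 0.0]
[0.0, 0.63, 0.02, 0.0, 0.01, 0.0]
[0.01, 0.62, 0.03, 0.0, 0.0, 0.0]
[0.0, 0.63, 0.02, 0.0, 0.01, 0.0]
```

```bash
python3 -m jog '[0.01,0.6,0.07,0,0.01,0,1, 0.01,0.63,0.07,0,0.01,0,1, 0.01,0.63,0,0,0.01,0,1, 0,0.63,0,0,0,0,1, 0.01,0.63,0,0,0,0,1, 0,0.63,0,0,0,0,0.79, 0,0,0,0,0,0,0.79, 0,0,0,0,0,0,0.79]' 30
python3 - <<'E'
from m import *
import cv2
A=np.load("axis2.npz");cx,cy,cz=frame(A["yaw"],A["pitch"]);nose=A["o"]-.0518*cy;col=nose-.041*cy
s=manip.sense();p,R=pose(s);print(np.array([cx,cy,cz])@(p-col)*1e3,s["force"],s["finger_gap"])
im,d=manip.grab_frame("wrist");cv2.imwrite("pics/w2.png",cv2.resize(im[:,:,::-1],None,fx=1.5,fy=1.5));np.savez("pics/w2.npz",d=d,p=p,R=R,im=im)
E
```

```text
time: 5.95
position: [0.5286, -0.1803, 0.1]
eef_rot: [-90.1, 15.0, -98.3]
force: [0.2, -1.0, -0.1]
finger_gap: 0.0765
[ 5.94467403  3.12219881 -5.805579  ] [ 0.18377456 -0.95879649 -0.11217986] 0.07653364438208148
```

View pics/w2.png

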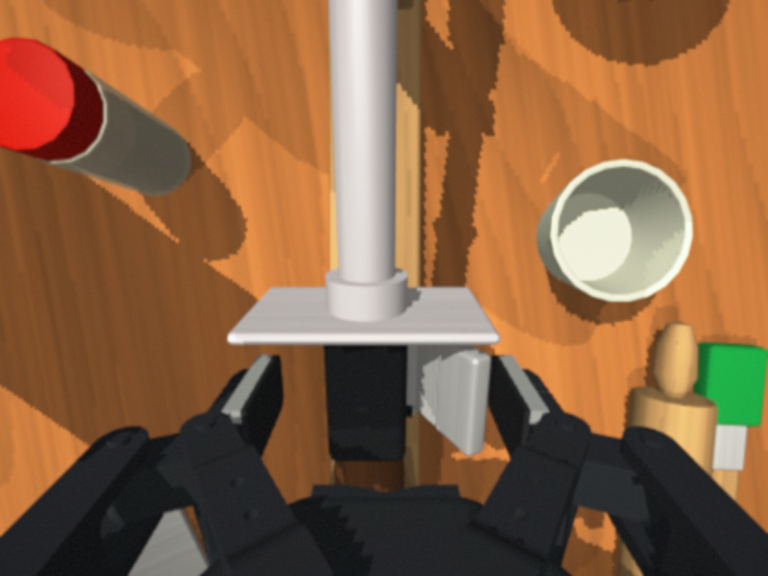

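Both fingers straddle the collar and open lever, and the guard is ahead at row ~225. I'll push up the pole, short of the ring, then look again.

```bash
python3 -m jog '[-0.15,0,0,0,0,0,0.79, -0.15,0,0,0,0,0,0.79, -0.2,0,0,0,0,0,0.79, -0.25,0,0,0,0,0,0.79, -0.25,0,0,0,0,0,0.79, -0.25,0,0,0,0,0,0.79, -0.25,0,0,0,0,0,0.79, -0.25,0,0,0,0,0,0.79]'
python3 -m jog '[-0.25,0,0,0,0,0,0.79, -0.25,0,0,0,0,0,0.79, -0.25,0,0,0,0,0,0.79, -0.25,0,0,0,0,0,0.79, -0.25,0,0,0,0,0,0.79, -0.2,0,0,0,0,0,0.79, -0.1,0,0,0,0,0,0.79, 0,0,0,0,0,0,0.79]'
cat > look.py <<'E'
import sys
from m import *
import cv2
A=np.load("axis2.npz");a=cx,cy,cz=frame(A["yaw"],A["pitch"]);o=A["o"];col=o-.0928*cy
s=manip.sense();p,R=pose(s);print("tcp rel start collar",np.round(np.array(a)@(p-col)*1e3,2),"force xyz collar",np.round(np.array(a)@s["force"],1),s["finger_gap"],s["time"])
im,d=manip.grab_frame("wrist");n=sys.argv[1]
cv2.imwrite(f"pics/{n}.png",cv2.resize(im[:,:,::-1],None,fx=1.5,fy=1.5));np.savez(f"pics/{n}.npz",d=d,p=p,R=R,im=im)
u,v=proj(o+.01*cz+np.array([[-.04],[.03]])*cy,p,R);c0=int(np.median(u))
cv2.imwrite(f"pics/{n}z.png",cv2.resize(im[60:240,c0-60:c0+60,::-1],None,fx=3.3,fy=3.3,interpolation=cv2.INTER_CUBIC))
ss=np.arange(-.07,.05,.0005)
for r in(.010,.0125,.0145):
    u,v=proj(o+r*cz+ss[:,None]*cy,p,R)
    g=cv2.remap(im.mean(2).astype(np.float32),u.astype(np.float32).reshape(1,-1),v.astype(np.float32).reshape(1,-1),cv2.INTER_LINEAR)[0]
    k=(ss>.0)&(v>0)
    print(r,[(round(float(x)*1e3,1),round(float(y),1),int(h)) for x,y,h in zip(ss[k],v[k],g[k])][::2])
E
python3 look.py w3
```

```text
time: 6.67
position: [0.5349, -0.1384, 0.1113]
eef_rot: [-90.0, 15.0, -98.4]
force: [0.6, -1.6, -0.2]
finger_gap: 0.076
time: 7.33
position: [0.5404, -0.1015, 0.1211]
eef_rot: [-90.0, 15.0, -98.4]
force: [0.7, -0.4, 0.8]
finger_gap: 0.0762
tcp rel start collar [ 6.1  85.59 -6.01] force xyz collar [ 0.7 -0.   0.9] 0.07619304956367 7.3333
0.01 [(0.0, 243.2, 185), (1.0, 241.4, 173), (2.0, 239.7, 174), (3.0, 238.0, 178), (4.0, 236.3, 177), (5.0, 234.6, 197), (6.0, 232.8, 214), (7.0, 231.1, 213), (8.0, 229.3, 213), (9.0, 227.5, 212), (10.0, 225.8, 213), (11.0, 224.0, 213), (12.0, 222.2, 213), (13.0, 220.4, 213), (14.0, 218.6, 213), (15.0, 216.8, 213), (16.0, 215.0, 213), (17.0, 213.1, 205), (18.0, 211.3, 178), (19.0, 209.5, 190), (20.0, 207.6, 212), (21.0, 205.7, 214), (22.0, 203.9, 213), (23.0, 202.0, 213), (24.0, 200.1, 213), (25.0, 198.2, 213), (26.0, 196.3, 214), (27.0, 194.4, 214), (28.0, 192.5, 214), (29.0, 190.6, 214), (30.0, 188.6, 214), (31.0, 186.7, 214), (32.0, 184.7, 215), (33.0, 182.8, 215), (34.0, 180.8, 215), (35.0, 178.8, 216), (36.0, 176.8, 214), (37.0, 174.8, 137), (38.0
[... 1518 characters left out ...]
13), (15.0, 220.3, 214), (16.0, 218.4, 214), (17.0, 216.6, 214), (18.0, 214.7, 214), (19.0, 212.8, 201), (20.0, 210.9, 176), (21.0, 209.0, 198), (22.0, 207.0, 214), (23.0, 205.1, 214), (24.0, 203.2, 214), (25.0, 201.2, 213), (26.0, 199.3, 214), (27.0, 197.3, 214), (28.0, 195.3, 214), (29.0, 193.3, 215), (30.0, 191.4, 215), (31.0, 189.3, 214), (32.0, 187.3, 215), (33.0, 185.3, 215), (34.0, 183.3, 215), (35.0, 181.2, 216), (36.0, 179.2, 216), (37.0, 177.1, 218), (38.0, 175.1, 158), (39.0, 173.0, 31), (40.0, 170.9, 36), (41.0, 168.8, 39), (42.0, 166.7, 81), (43.0, 164.6, 203), (44.0, 162.4, 217), (45.0, 160.3, 217), (46.0, 158.2, 216), (47.0, 156.0, 217), (48.0, 153.8, 218), (49.0, 151.6, 218)]
```

View pics/w3.png

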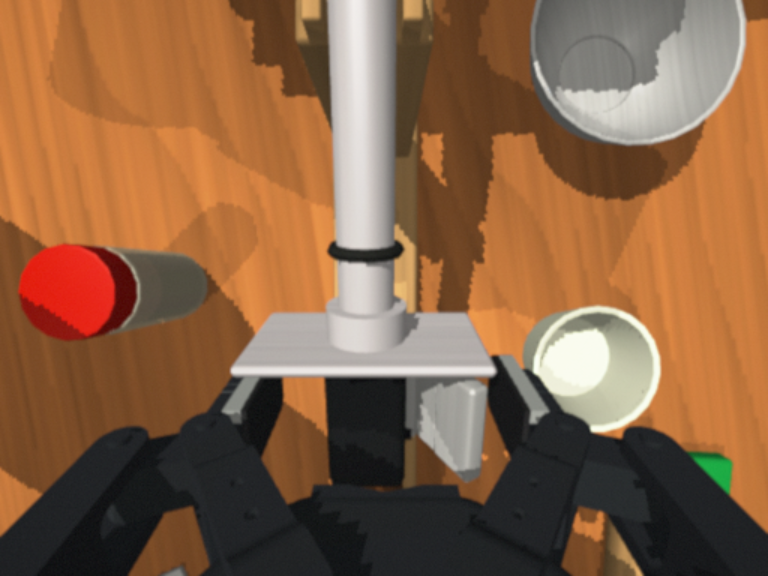

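```bash
python3 -m jog '[-0.12,0,0,0,0,0,0.79, -0.15,0,0,0,0,0,0.79, -0.15,0,0,0,0,0,0.79, -0.15,0,0,0,0,0,0.79, -0.1,0,0,0,0,0,0.79, -0.05,0,0,0,0,0,0.79, 0,0,0,0,0,0,0.79, 0,0,0,0,0,0,0.79]'
sed -i 's/k=(ss>.0)/k=(ss>.032)\&(ss<.045)/; s/\[::2\]//' look.py; python3 look.py w4
```

```text
time: 8.05
position: [0.5428, -0.0848, 0.1256]
eef_rot: [-90.0, 15.0, -98.4]
force: [0.4, -0.5, -0.9]
finger_gap: 0.0766
tcp rel start collar [  6.09 103.05  -6.03] force xyz collar [ 0.4 -0.7 -0.7] 0.07661528475607834 8.05
0.01 [(32.0, 217.6, 215), (32.5, 216.7, 215), (33.0, 215.8, 215), (33.5, 214.9, 215), (34.0, 214.0, 214), (34.5, 213.1, 208), (35.0, 212.2, 191), (35.5, 211.3, 181), (36.0, 210.3, 168), (36.5, 209.4, 133), (37.0, 208.5, 79), (37.5, 207.6, 40), (38.0, 206.6, 29), (38.5, 205.7, 36), (39.0, 204.8, 39), (39.5, 203.8, 38), (40.0, 202.9, 40), (40.5, 202.0, 38), (41.0, 201.0, 74), (41.5, 200.1, 147), (42.0, 199.1, 194), (42.5, 198.2, 211), (43.0, 197.2, 216), (43.5, 196.3, 215), (44.0, 195.3, 215), (44.5, 194.4, 216)]
0.0125 [(32.0, 219.6, 215), (32.5, 218.7, 215), (33.0, 217.7, 215), (33.5, 216.8, 215), (34.0, 215.9, 215), (34.5, 215.0, 215), (35.0, 214.0, 215), (35.5, 213.1, 208), (36.0, 212.2, 191), (36.5, 211.2, 181), (37.0, 210.3, 169), (37.5, 209.3, 132), (38.0, 208.4, 78), (38.5, 207.5, 39), (39.0, 206.5, 31), (39.5, 205.6, 37), (40.0, 204.6, 39), (40.5, 203.7, 39), (41.0, 202.7, 38), (41.5, 201.7, 45), (42.0, 200.8, 92), (42.5, 199.8, 162), (43.0, 198.9, 203), (43.5, 197.9, 214), (44.0, 196.9, 217), (44.5, 195.9, 215)]
0.0145 [(32.0, 221.2, 215), (32.5, 220.3, 215), (33.0, 219.3, 215), (33.5, 218.4, 215), (34.0, 217.5, 215), (34.5, 216.5, 216), (35.0, 215.6, 216), (35.5, 214.6, 215), (36.0, 213.7, 213), (36.5, 212.7, 201), (37.0, 211.8, 186), (37.5, 210.8, 178), (38.0, 209.9, 161), (38.5, 208.9, 111), (39.0, 208.0, 55), (39.5, 207.0, 28), (40.0, 206.0, 35), (40.5, 205.1, 40), (41.0, 204.1, 40), (41.5, 203.1, 39), (42.0, 202.1, 36), (42.5, 201.2, 68), (43.0, 200.2, 138), (43.5, 199.2, 191), (44.0, 198.2, 211), (44.5, 197.3, 216)]
```

View pics/w4z.png

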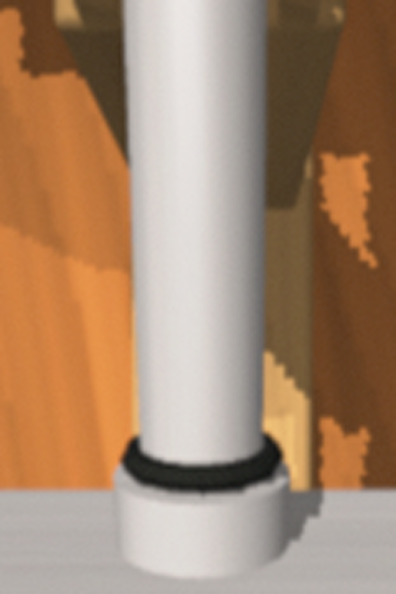

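View pics/w4.png

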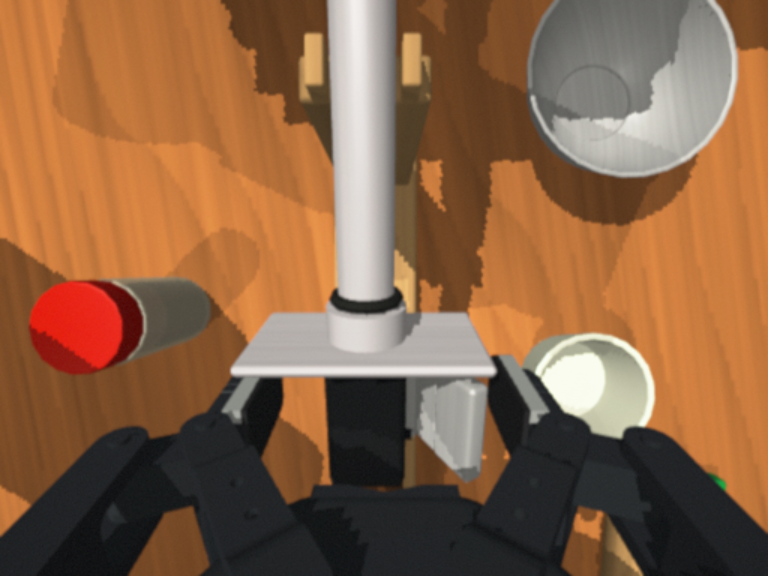

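Gap is about 1.4 mm (rim edge at row 212.5, ring edge at row 208.9). I'll trim it.

```bash
python3 -m jog '[-0.03,0,-0.03,0,0,0,0.79, -0.03,0,-0.03,0,0,0,0.79, 0,0,0,0,0,0,0.75, 0,0,0,0,0,0,0.75, 0,0,0,0,0,0,0.75, 0,0,0,0,0,0,0.75, 0,0,0,0,0,0,0.75, 0,0,0,0,0,0,0.75]'
python3 look.py w5
```

```text
time: 8.77
position: [0.5415, -0.0832, 0.1261]
eef_rot: [-90.0, 15.0, -98.4]
force: [-0.5, -0.2, 0.8]
finger_gap: 0.0744
tcp rel start collar [  4.61 104.49  -5.96] force xyz collar [-0.5 -0.1  0.8] 0.07442522029894562 8.7667
0.01 [(32.0, 220.2, 214), (32.5, 219.3, 215), (33.0, 218.4, 215), (33.5, 217.5, 214), (34.0, 216.6, 214), (34.5, 215.7, 215), (35.0, 214.8, 215), (35.5, 213.9, 214), (36.0, 212.9, 208), (36.5, 212.0, 184), (37.0, 211.1, 125), (37.5, 210.2, 68), (38.0, 209.3, 38), (38.5, 208.3, 35), (39.0, 207.4, 38), (39.5, 206.5, 38), (40.0, 205.5, 38), (40.5, 204.6, 45), (41.0, 203.7, 77), (41.5, 202.7, 141), (42.0, 201.8, 195), (42.5, 200.9, 215), (43.0, 199.9, 216), (43.5, 199.0, 215), (44.0, 198.0, 215), (44.5, 197.1, 216)]
0.0125 [(32.0, 222.2, 214), (32.5, 221.3, 215), (33.0, 220.4, 215), (33.5, 219.4, 215), (34.0, 218.5, 215), (34.5, 217.6, 214), (35.0, 216.7, 214), (35.5, 215.7, 215), (36.0, 214.8, 215), (36.5, 213.9, 215), (37.0, 212.9, 208), (37.5, 212.0, 183), (38.0, 211.1, 124), (38.5, 210.1, 65), (39.0, 209.2, 37), (39.5, 208.3, 36), (40.0, 207.3, 38), (40.5, 206.4, 38), (41.0, 205.4, 38), (41.5, 204.5, 47), (42.0, 203.5, 89), (42.5, 202.5, 152), (43.0, 201.6, 200), (43.5, 200.6, 215), (44.0, 199.7, 216), (44.5, 198.7, 215)]
0.0145 [(32.0, 223.8, 215), (32.5, 222.9, 215), (33.0, 222.0, 214), (33.5, 221.0, 215), (34.0, 220.1, 215), (34.5, 219.2, 215), (35.0, 218.2, 215), (35.5, 217.3, 215), (36.0, 216.4, 215), (36.5, 215.4, 215), (37.0, 214.5, 215), (37.5, 213.5, 213), (38.0, 212.6, 199), (38.5, 211.6, 160), (39.0, 210.7, 101), (39.5, 209.7, 51), (40.0, 208.8, 33), (40.5, 207.8, 37), (41.0, 206.8, 39), (41.5, 205.9, 37), (42.0, 204.9, 40), (42.5, 203.9, 59), (43.0, 203.0, 124), (43.5, 202.0, 190), (44.0, 201.0, 214), (44.5, 200.0, 216)]
```

Run:
```python
import cv2
a=cv2.imread("pics/w5z.png");b=cv2.imread("pics/w5.png")
b=cv2.resize(b[340:520,200:600],None,fx=1,fy=1)
c=cv2.resize(a[380:,60:340],None,fx=2,fy=2)
import numpy as np
h=max(b.shape[0],c.shape[0]);o=np.zeros((h,b.shape[1]+c.shape[1],3),np.uint8)
o[:b.shape[0],:b.shape[1]]=b;o[:c.shape[0],b.shape[1]:]=c
o=cv2.resize(o,(800,int(h*800/o.shape[1])));cv2.imwrite("pics/w5c.png",o)
```

```text
(no output)
```

View pics/w5c.png

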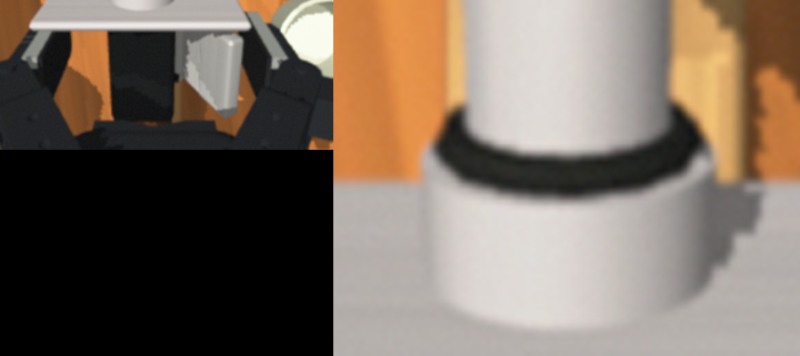

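The rim is within ~0.3 mm of the ring. I'll add that trim and close progressively.

```bash
python3 -m jog '[-0.01,0,0,0,0,0,0.68, 0,0,0,0,0,0,0.6, 0,0,0,0,0,0,0.52, 0,0,0,0,0,0,0.44, 0,0,0,0,0,0,0.36, 0,0,0,0,0,0,0.28, 0,0,0,0,0,0,0.2, 0,0,0,0,0,0,0.2]' 40
sed -i 's/^    print(r,/    if r==.0145: print(r,/' look.py; python3 look.py w6
```

```text
time: 9.48
position: [0.5436, -0.0837, 0.1279]
eef_rot: [-89.7, 14.9, -98.4]
force: [8.7, -5.1, 7.7]
finger_gap: 0.0511
tcp rel start collar [  6.73 104.75  -4.14] force xyz collar [ 9.3 -1.7  8.4] 0.05113924070326036 9.4833
0.0145 [(32.0, 222.9, 219), (32.5, 222.0, 220), (33.0, 221.0, 218), (33.5, 220.1, 219), (34.0, 219.2, 219), (34.5, 218.3, 219), (35.0, 217.4, 219), (35.5, 216.4, 219), (36.0, 215.5, 219), (36.5, 214.6, 219), (37.0, 213.6, 219), (37.5, 212.7, 220), (38.0, 211.8, 213), (38.5, 210.8, 183), (39.0, 209.9, 127), (39.5, 208.9, 67), (40.0, 208.0, 38), (40.5, 207.0, 40), (41.0, 206.1, 41), (41.5, 205.1, 40), (42.0, 204.2, 38), (42.5, 203.2, 67), (43.0, 202.3, 135), (43.5, 201.3, 190), (44.0, 200.4, 214), (44.5, 199.4, 219)]
```

View pics/w6.png

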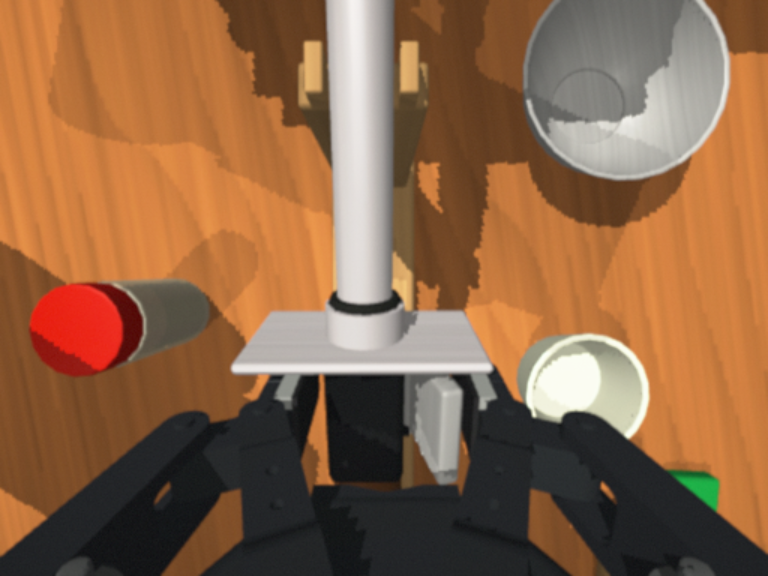

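The lever is following the finger. There's no slip at the ring. I'll keep closing.

```bash
python3 -m jog '[0,0,0,0,0,0,0.13, 0,0,0,0,0,0,0.06, 0,0,0,0,0,0,0, 0,0,0,0,0,0,-0.06, 0,0,0,0,0,0,-0.12, 0,0,0,0,0,0,-0.2, 0,0,0,0,0,0,-0.3, 0,0,0,0,0,0,-0.3]' 40
python3 look.py w7
```

```text
time: 10.2
position: [0.5405, -0.0834, 0.1278]
eef_rot: [-90.2, 15.0, -98.4]
force: [-22.8, -5.2, 26.0]
finger_gap: 0.0355
tcp rel start collar [  3.58 104.65  -4.2 ] force xyz collar [-21.8  -1.5  27.3] 0.03545474003826984 10.2
0.0145 [(32.0, 222.7, 219), (32.5, 221.8, 219), (33.0, 220.8, 219), (33.5, 219.9, 220), (34.0, 219.0, 220), (34.5, 218.1, 219), (35.0, 217.2, 220), (35.5, 216.2, 220), (36.0, 215.3, 220), (36.5, 214.4, 220), (37.0, 213.4, 220), (37.5, 212.5, 220), (38.0, 211.6, 209), (38.5, 210.6, 173), (39.0, 209.7, 114), (39.5, 208.7, 60), (40.0, 207.8, 38), (40.5, 206.8, 39), (41.0, 205.9, 42), (41.5, 204.9, 41), (42.0, 204.0, 38), (42.5, 203.0, 60), (43.0, 202.1, 127), (43.5, 201.1, 190), (44.0, 200.1, 216), (44.5, 199.2, 220)]
```

View pics/w7.png

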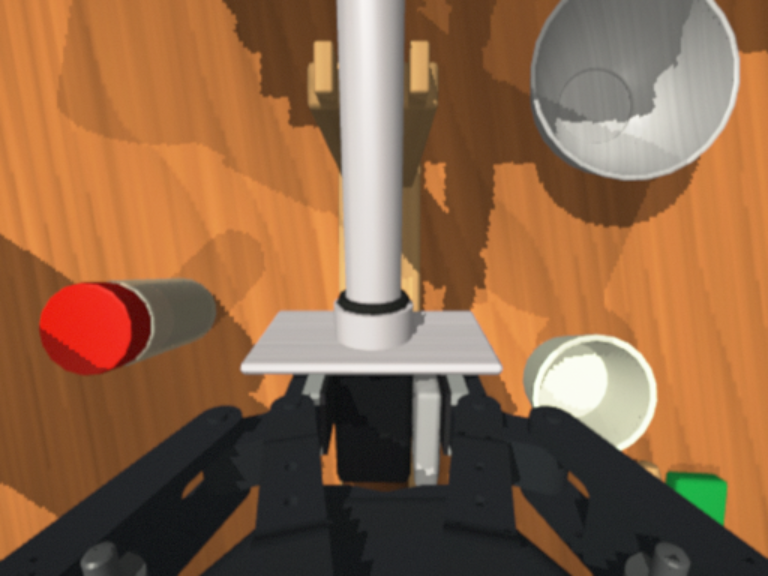

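View pics/w7z.png

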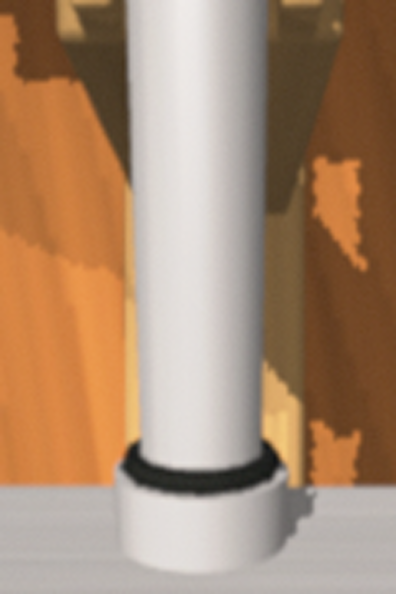

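The lever is upright and the opening is 35.5 mm, with the rim visually on the ring. Next I'll check numerically for overshoot and read the settled forces.

```bash
cat > chk.py <<'E'
import sys
from m import *
import cv2
A=np.load("axis2.npz");a=cx,cy,cz=frame(A["yaw"],A["pitch"]);o=A["o"]
for n in sys.argv[1:]:
    z=np.load(f"pics/{n}.npz");p,R,im=z["p"],z["R"],z["im"].mean(2).astype(np.float32)
    vv=np.arange(150,245,.1,dtype=np.float32)
    _,v38=proj(o+.0135*cz+.038*cy,p,R);u,_=proj(o+.0135*cz+.038*cy,p,R)
    g=np.mean([cv2.remap(im,np.full((1,len(vv)),u+k,np.float32),vv.reshape(1,-1),cv2.INTER_LINEAR)[0] for k in(-2,-1,0,1,2)],0)
    i=np.where(g<110)[0];lo,hi=vv[i[-1]],vv[i[0]]
    # nose edge : first crossing 198 below ring
    j=[k for k in range(i[-1],len(vv)) if g[k]>200][0]
    # guard/nose boundary
    ss=np.arange(.02,.05,.0001)
    f=lambda r,v:ss[np.argmin(abs(proj(o+r*cz+ss[:,None]*cy,p,R)[1]-v))]*1e3
    print(n,"ring rows",hi,lo,"lower edge s",f(.0135,lo),"upper base s",f(.010,hi),"face end row",vv[j],"nose s",f(.0145,vv[j]))
    X=cloud(z["d"],p,R);L=(X-o)@np.array(a).T*1e3
    # guard top face edge: guard points z 20..26
    m=(L[...,2]>19)&(L[...,2]<27)&(abs(L[...,0])<40)&(L[...,1]>-5)&(L[...,1]<40);print("  guard s pct",np.percentile(L[m][:,1],[10,50,90]) if m.sum()>20 else None,m.sum())
E
python3 chk.py w3 w4 w5 w6 w7
python3 - <<'E'
from plant import manip;s=manip.sense();print(s["force"],s["moment"],s["finger_gap"],s["time"])
E
```

```text
w3 ring rows 166.301 174.40149 lower edge s 38.09999999999989 upper base s 41.199999999999875 face end row 176.3016 nose s 37.39999999999989
  guard s pct [3.33299558 6.33714946 7.24649825] 2332
w4 ring rows 200.60309 208.9036 lower edge s 38.09999999999989 upper base s 41.199999999999875 face end row 212.60382 nose s 36.599999999999895
  guard s pct [ 4.21803163 23.05331924 24.6878545 ] 2897
w5 ring rows 203.20325 210.7037 lower edge s 38.59999999999989 upper base s 41.29999999999987 face end row 212.60382 nose s 37.99999999999989
  guard s pct [ 5.04424731 24.50102901 26.1442805 ] 2931
w6 ring rows 202.60321 209.50363 lower edge s 38.79999999999989 upper base s 41.199999999999875 face end row 211.20374 nose s 38.29999999999989
  guard s pct [ 3.71236099 24.16528759 26.33844278] 3245
w7 ring rows 202.30319 209.50363 lower edge s 38.69999999999989 upper base s 41.29999999999987 face end row 211.20374 nose s 38.19999999999989
  guard s pct [ 5.25134735 24.14318429 26.23655308] 3197
[-23.43227708  -4.80837746  25.81484354] [0.24260603 3.60964073 1.13235486] 0.03534324616785265 10.25
```

The clamp is shut with the rim on the ring, to within about 1 mm. The arm is carrying about 22 N sideways and 27 N vertically, so I'll ease the commanded pose toward where it stands, keeping grip and push.

```bash
python3 -m jog '[0,-0.01,-0.01,0,0,0,-0.3, 0,-0.01,-0.01,0,0,0,-0.3, 0,-0.01,-0.01,0,0,0,-0.3, 0,-0.01,0,0,0,0,-0.3, 0,-0.01,0,0,0,0,-0.3, 0,0,0,0,0,0,-0.3, 0,0,0,0,0,0,-0.3, 0,0,0,0,0,0,-0.3]' 40
python3 look.py w8 | head -1; python3 chk.py w8
python3 - <<'E'
from plant import manip
import cv2,numpy as np
im,d=manip.grab_frame("scene");cv2.imwrite("pics/s9.png",cv2.resize(im[140:270,200:380,::-1],None,fx=4,fy=4,interpolation=cv2.INTER_CUBIC))
s=manip.sense();print(s["force"],s["moment"],s["finger_gap"])
E
```

```text
time: 10.92
position: [0.5403, -0.0833, 0.128]
eef_rot: [-90.1, 15.0, -98.4]
force: [-9.1, -1.8, 9.3]
finger_gap: 0.0358
tcp rel start collar [  3.44 104.69  -4.06] force xyz collar [-8.7 -0.6  9.8] 0.03578869903646558 10.9167
w8 ring rows 202.30319 209.40363 lower edge s 38.69999999999989 upper base s 41.29999999999987 face end row 211.20374 nose s 38.19999999999989
  guard s pct [ 5.24663121 24.13523117 26.26563324] 3215
[-9.39478248 -2.60766629 10.30334007] [-0.10580731  1.39782072  0.59836028] 0.03560369584366017
```

View pics/w8.png

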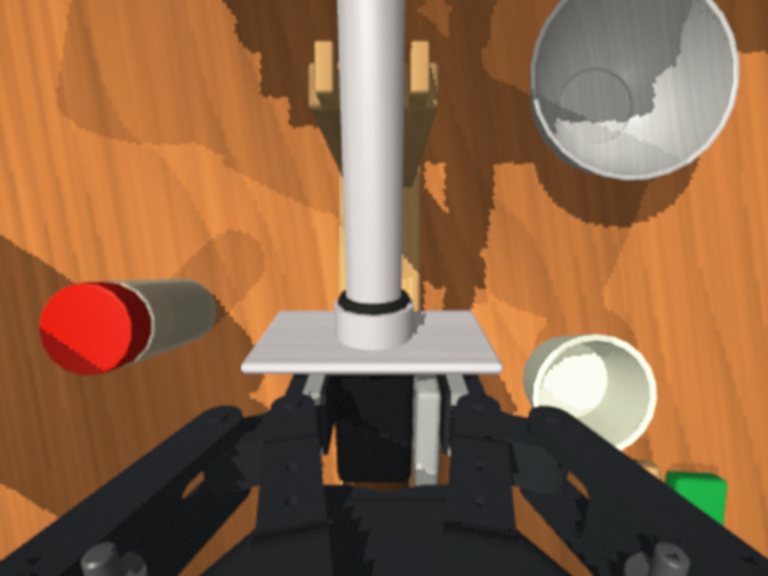

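View pics/s9.png

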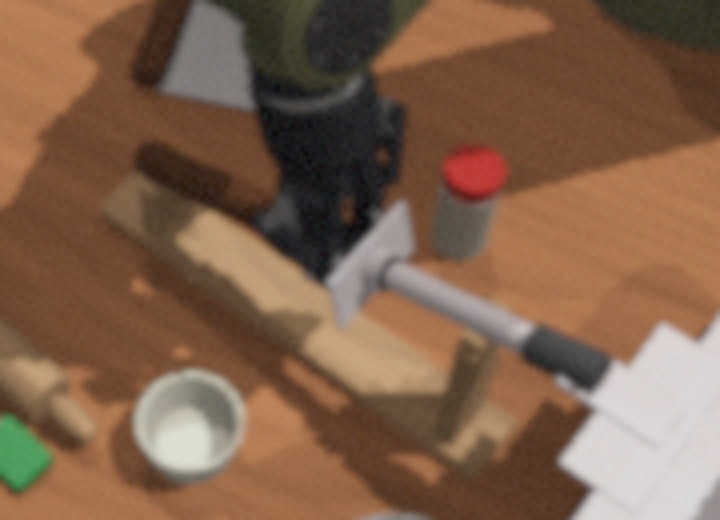

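The ring shows just above the nose at rows ~202–209 and the lever is upright against the collar between the pads. The jar and ramekin stand untouched. Forces are down to ~10 N and the pose is stable, so I'll hand in.

Run:
```python
from plant import manip
print(manip.hand_in());s=manip.sense();print(s["time"],s["force"],s["finger_gap"])
```

```text
the job is handed in; nothing more can be done
None
the job is handed in; nothing more can be done
```

The job is done and handed in at about 11 s of the 38 s allowed. I pushed the grip section about 90 mm up the pole against the guard, until the nose rim met the marker ring. Holding it there, I squeezed the flip lever shut at 40 N. The gripper is still pinching the collar and lever.

Last checks before handing in:
- **Lever:** it stands upright between the pads. The opening reads 35.6 mm, a little under the nominal 37 mm, so I take it as fully shut.
- **Forces:** after I eased the arm, about 9–10 N remain sideways and upwards. Before that they were about 22 N and 27 N.
- **Slip:** the section and the arm did not move visibly between the last two looks.
- **Other things:** the jar, ramekin and bowl looked unmoved in the last pictures. I did not look again for the others, but the arm stayed well clear of them.

**Rim position:** this is the one check that disagreed. Measured from the guard, the rim is within about 0.2 mm of the ring's lower edge. The visible ring edge suggests the nose may be up to about 1 mm past it if the ring is rounded in section. I left it, because correcting it would have meant letting go of the clamp.

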